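# Put the mooncake mould back in its foam tray

## Task

Lift the pale wooden mooncake mould off its peg on the slanted rack, lay it in its own cut-out in the dark foam tray with the flower side up, and press it down, without ramming it, until head and handle both sit fully home on the pocket floor. Leave the green mould on its peg, the brush in its pocket and everything else where it is, and let go at the end.

Things in the scene. Friction and masses are not known exactly. Their poses are not given: they have to be found in the camera images.
- mould: Pale wooden paddle mould, 172 mm long, 28 mm thick, 0.15-0.31 kg. x runs from handle to head, z out of the flower side; origin on the underside at the neck, 4 mm from the balance point. Head: x 0 to +72, y -36 to +36 mm. Handle: 34 mm wide, x -100 to 0, solid from -69 to 0. Starts with its slot over a peg, lying on the slanted board, head down the slope, flower side out.
- mould_head (a point): point on the mould's underside below the centre of its head (mould x = +36 mm). In the top face above it is a round recess, 52 mm across and 8 mm deep, with a 2 mm flower relief (look only) on its floor: its floor is 20 mm above the underside
- mould_grip (a point): point on the mould's underside below the handle (mould x = -60 mm)
- mould_eye (a point): point on the mould's underside in the middle of the hanging slot (mould x = -81 mm): the slot is 18 mm wide, goes right through and runs from x = -92 to -69 mm
- green_mould: green plastic mould of the same build with a wider, shorter head (66 x 80 mm), hanging on the other peg: a bystander
- rack: Slanted wooden rack fixed to the table, 270 mm wide; origin on the table. Its board (250 mm up the slope) leans at 40 degrees, rising along the rack's +x, away from the robot; the middle of its face is 100 mm above the origin. Two steel pegs stand 44 mm square out of the board, 125 mm apart along y; one mould on each.
- peg_l (a point): foot, on the board's face, of the rack's +y peg (8 mm thick, 11 mm ball at its end). The upper end of a mould's slot rests against its peg and would catch under the ball: move the mould 5 to 10 mm up the slope first, then more than 44 mm square off the board, to free it
- peg_r (a point): foot of the rack's -y peg, on the board's face
- tray: Foam-lined tray fixed to the table, 258 mm (x) by 208 mm (y), white plastic rim 40 mm high, dark foam face 36 mm above the table; origin under its centre, on the table. Two pockets along x: the empty one (coral-red floor) for the wooden mould (centre line at tray y = +42 mm) and one at y = -58 mm with the brush.
- pocket (a point): Where the mould's origin belongs: floor of the empty pocket, 16 mm below the foam face, 20 mm above the table; axes as the tray's. The pocket has the mould's outline with 1.3 mm clearance all round, and takes it only with its head towards the tray's -x (mould x axis along -x). Fully home, the mould stands 12 mm proud of the foam.
- pocket_head (a point): pocket floor where point mould_head belongs (36 mm from point pocket along the tray's -x). At tray x = -64 mm a springy foam bulge, 30 mm long, on each side wall narrows the pocket by 1.5 mm a side more than fits: the mould's weight leaves it only 3 to 4 mm in, and each end needs a push of about 8 to 18 N to pass its bulges; then it stays down
- pocket_grip (a point): pocket floor where point mould_grip belongs (60 mm from point pocket along the tray's +x). Two more such bulges squeeze the handle, centred at tray x = +68 mm
- brush: pastry brush with red bristle block, 160 mm long, lying loose in the tray's second pocket: a bystander
- stamp_a: cream plastic flower stamp disc, 60 mm across, 6 mm thick, lying between rack and tray: a bystander
- stamp_b: another such disc, farther away: a bystander
Mind the look-alikes: they are no part of the job. Leave any red look-alike of the mould alone.

How it is judged:
By the outcome, as a careful person would: the job done as asked, in the order asked, and still so for the second after the job is handed in, with the robot touching nothing.
It also fails if it takes over 67 s, if anything falls off the work surface, if the arm or the gripper's body presses on something with over 40 N, if the wrist force passes 120 N, or if a joint passes its speed limit or range.

## Robot

A 6-joint arm with a two-finger parallel gripper is mounted at the origin on the work surface. World frame = base frame: x ahead of the robot, y to its left, z up, the work surface at z = 0. Lengths are in m, angles in rad, forces in N, time in s.
With the tool pointing down it reaches from about 0.35 to 0.775 m from the base axis. Payload 7.3 kg.
Tool frame: the origin (TCP) lies at the very end of the fingers, on their centre line; the grasp point (between the pads) lies 19 mm behind it; z points along the fingers, y is the line along which they close (so a half turn about z gives the same grasp; the last joint's range is limited). The gripper opens to 92 mm and grips with 3 to 60 N. Pads are 19 mm wide; open, the fingers measure 130 mm over their backs; the gripper's body (75 mm by 190 mm) begins 47 mm behind the grasp point.
Start: joints at [1.1, 0.342, 1.524, -0, 1.275, -0.146], TCP at [0.168, 0.498, 0.227] pointing down, gripper open.
Joint ranges: [-2.53, 2.53], [-0.77, 2.02], [0.04, 2.7], [-1, 4.14], [0.28, 2.66], [-3.11, 3.11]. Speed limits (rad/s): [2.57, 2.57, 3.14, 3.14, 3.14, 3.14].

## Interface

Orientations are given as [roll, pitch, yaw] about the fixed x, y, z axes, in that order (R = Rz(yaw) Ry(pitch) Rx(roll)).
In Python, from cell import robot gives the robot as it stands.
- The arm moves only by the tool apply_moves, never from a script. Its argument "motion" is text: rows parted by semicolons, each of 7 numbers parted by spaces: the opening in per cent of the stroke, from 0 (shut) to 100 (fully open), then the shift along the tool's x, y, z in cm, then the turn, a rotation vector about the tool's x, y, z in rad. A call has 1 to 20 rows; each row shifts and turns the commanded pose from where the row before left it, along the tool's axes as they then stand; what a row does not reach is not made up. A row lasts 1/8 s, in which the tool goes at most 62.5 mm and 10.7 degrees, less where a joint would pass 70% of its speed; a pose out of reach is approached as far as the arm can. A call with a gripper value outside its range is refused whole. The fingers move at their own pace and stop on an object; "force" is the grip in N (left out, the last holds). Time passes only in rows, so rows that do not move let the fingers close. It gives the time, the measured TCP pose, the force, the opening and the grip force at its end, in the units of the state.
- robot.observe(): the state, without advancing time (a new reading comes with each control period).
- robot.read_camera(name): name is "scene" or "top" or "wrist"; returns a dict with "img" (384x512x3 uint8, red, green, blue), "fovy" (degrees; the focal length in pixels is half the picture's height over the tangent of half this angle, whatever the lens; pixels are square), "cx", "cy" (the principal point, pixels), "k1" (the pictures are not rectified: a ray, as slopes to the right and down, at radius r is drawn at 1 + k1 r^2 times it, then the intrinsics apply), "R" (3x3) and "t" (3): a world point X has camera coordinates R X + t; the wrist camera has in their place "hand_eye" (4x4, takes a point from camera to tool coordinates, whose origin is the TCP and whose axes are the flange's). Camera axes: x right, y down, z forward; pixel columns grow to the right and rows downward; lengths in m; the calibration is good to about 2 mm. A picture is of the moment at which its call begins: read the wrist's pose just before it. There is no depth.
- robot.hand_in(): hands the job in; it is judged then, once.
Trained networks look in a picture, given as the dict that the camera call returned (one of the last four; its "shot" number tells which), for a name from the list of things; names that differ only in an ending like _2 or _b are one class to them, and where a whole thing is asked for, a point or a joint stands for the part that bears it (a point fixed in the world has none). Each returns a list of dicts, best first, with "score" (0 to 1); they miss things now and then, are a little off and sometimes report something else, mostly with a low value. They report only what shows in the picture. A call takes as long as a camera call. They do not tell look-alikes from the thing itself.
- robot.search_frame(target, picture): "centre" ([x, y, z] in m, in world coordinates, good to about 4 mm: the middle of the surface that is visible of it).
- robot.trace(target, picture): "pixels" (384x512 bool, what is visible of it).
The state is a dict: "time": time; "qpos": joint angles; "qvel": joint speeds; "joint_efforts": joint torques, N m; "tool_pos": TCP position; "tool_rot": TCP orientation; "contact_force": force on the tool from outside, world axes, zero at the start; "torque": the same for the moment, N m; "opening": finger opening in m; "grip_force": force on a finger pad.
Only numpy, scipy, OpenCV 4.12 (cv2) and the standard library are available. Lean on these libraries where they do the work, as an engineer would, in place of code of your own. Each camera call takes 0.05 s, during which the arm holds its last target. There are 200 camera calls.

## Working session

There is one attempt and no reset: what is moved stays moved. The work goes in short steps, Python scripts to look and compute and a tool call to move; the robot and the scene stay as the last step left them, time stands still between calls to the robot, and variables do not carry over. Pictures are saved under pics/ and viewed, at most 10 in all, crops included, and the job is handed in when it is done.

Besides the shell and the picture viewer there is one more tool, called after "Emit:" as a command line: name --argument value ..., lists and objects as JSON in quotes. apply_moves: Moves the arm, as the interface text tells. Its arguments: {"type":"object","properties":{"motion":{"type":"string"},"force":{"type":"number"}},"required":["motion"]}

```bash
ls; mkdir -p pics
python3 - <<'E'
from cell import robot
import cv2,numpy as np
s=robot.observe();print({k:np.round(v,3) for k,v in s.items()})
for n in("scene","top"):
    p=robot.read_camera(n);cv2.imwrite(f"pics/{n}0.png",cv2.cvtColor(p["img"],cv2.COLOR_RGB2BGR))
    print(n,p["fovy"],p["cx"],p["cy"],p["k1"],np.round(p["R"],4).tolist(),np.round(p["t"],4).tolist())
    for t in("mould","mould_head","mould_grip","mould_eye","green_mould","rack","peg_l","peg_r","tray","pocket","pocket_head","pocket_grip","brush","stamp_a"):
        print(t,[(np.round(d["centre"],3).tolist(),round(d["score"],2)) for d in robot.search_frame(t,p)][:3])
E
```

```text
pics
{'time': np.float64(0.0), 'qpos': array([ 1.1  ,  0.343,  1.525, -0.   ,  1.275, -0.146]), 'qvel': array([-0.001, -0.   ,  0.   ,  0.   ,  0.001, -0.   ]), 'joint_efforts': array([ -0.   , -43.123, -24.422,   0.072,   0.056,  -0.   ]), 'tool_pos': array([0.167, 0.497, 0.226]), 'tool_rot': array([-3.14 , -0.   ,  2.817]), 'contact_force': array([ 0.528, -0.608,  0.335]), 'torque': array([ 0.   ,  0.007, -0.027]), 'grip_force': np.float64(0.0), 'opening': np.float64(0.092)}
scene 49.77746852613051 251.00877261371218 183.98553821081484 0.019025020279851434 [[0.7096, 0.7046, 0.0025], [0.5374, -0.5389, -0.6487], [-0.4557, 0.4617, -0.761]] [-0.3481, -0.1737, 1.2335]
mould [([0.328, -0.181, 0.03], 0.77), ([0.56, -0.275, 0.114], 0.74), ([0.275, 0.19, 0.028], 0.64)]
mould_head [([0.327, -0.179, 0.022], 0.66), ([0.56, -0.274, 0.113], 0.55)]
mould_grip [([0.278, 0.183, 0.027], 0.96), ([0.56, -0.273, 0.112], 0.74), ([0.326, -0.181, 0.032], 0.57)]
mould_eye [([0.275, 0.192, 0.025], 0.93), ([0.326, -0.182, 0.025], 0.71), ([0.558, -0.273, 0.107], 0.64)]
green_mould [([0.584, -0.155, 0.109], 0.
[... 945 characters left out ...]
2, 0.029], 0.87), ([0.311, -0.178, 0.032], 0.67), ([0.55, -0.265, 0.108], 0.57)]
green_mould [([0.622, -0.212, 0.122], 0.67), ([0.575, -0.149, 0.107], 0.55), ([0.45, 0.013, 0.005], 0.3)]
rack [([0.621, -0.213, 0.122], 0.85)]
peg_l [([0.612, -0.207, 0.126], 0.94), ([0.552, -0.262, 0.109], 0.44), ([0.584, 0.227, 0.037], 0.36)]
peg_r [([0.612, -0.207, 0.126], 0.94), ([0.552, -0.262, 0.109], 0.44), ([0.584, 0.227, 0.037], 0.36)]
tray [([0.586, 0.229, 0.038], 0.68)]
pocket [([0.588, 0.23, 0.033], 0.78), ([0.549, -0.263, 0.107], 0.51)]
pocket_head [([0.587, 0.228, 0.037], 0.71)]
pocket_grip [([0.586, 0.228, 0.037], 0.6)]
brush []
stamp_a [([0.66, 0.012, 0.008], 0.85), ([0.45, 0.016, 0.006], 0.55)]
```

View pics/scene0.png

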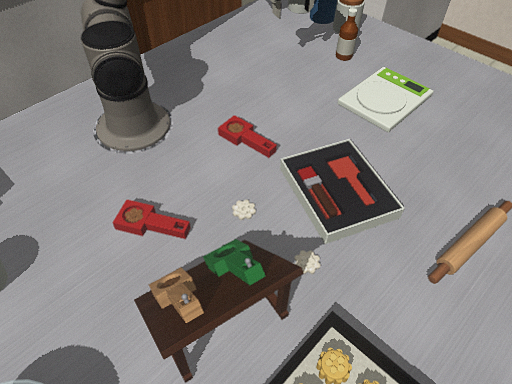

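View pics/top0.png

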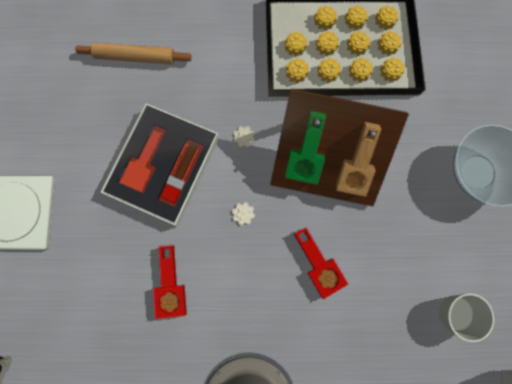

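The scene view shows the wooden mould on the rack's right (-y) peg at about (178,290), green at (235,262), and the tray at (340,187). In the top view the wooden mould is at (360,158) with its peg at (374,126). The tray's red pocket runs from (137,180) at the head to (158,130) at the handle. The two red paddles on the table are look-alikes.

```bash
cat > h.py <<'E'
import numpy as np,cv2
from scipy.optimize import minimize,least_squares
from scipy.spatial.transform import Rotation as Ro
def RPY(r): return Ro.from_euler('xyz',r).as_matrix()
def extr(p,st=None):
    if "R" in p: return np.array(p["R"]),np.array(p["t"])
    H=np.array(p["hand_eye"]); T=np.eye(4);T[:3,:3]=RPY(st["tool_rot"]);T[:3,3]=st["tool_pos"]
    M=np.linalg.inv(T@H); return M[:3,:3],M[:3,3]
def proj(p,X,E):
    R,t=E; c=np.asarray(X)@R.T+t; s=c[:,:2]/c[:,2:]
    s=s*(1+p["k1"]*(s**2).sum(1,keepdims=True)); f=192/np.tan(np.radians(p["fovy"]/2))
    return s*f+[p["cx"],p["cy"]]
def ray(p,px,E,z):   # intersect pixel rays with plane z
    f=192/np.tan(np.radians(p["fovy"]/2)); d=(np.atleast_2d(px)-[p["cx"],p["cy"]])/f; s=d.copy()
    for _ in range(10): s=d/(1+p["k1"]*(s**2).sum(1,keepdims=True))
    R,t=E; D=np.c_[s,np.ones(len(s))]@R; C=-R.T@t
    return C+D*((z-C[2])/D[:,2])[:,None]
def render(p,polys,E,S=4):  # antialiased union of convex point sets
    m=np.zeros((384*S,512*S),np.uint8)
    for X in polys:
        q=cv2.convexHull((((proj(p,X,E)+.5)*S-.5)*16).round().astype(np.int32))
        cv2.fillConvexPoly(m,q,1,shift=4)
    return cv2.resize(m.astype(np.float32),(512,384),interpolation=cv2.INTER_AREA)
def box(x0,x1,y0,y1,z0,z1): return np.array([[x,y,z] for x in(x0,x1) for y in(y0,y1) for z in(z0,z1)])/1000
MOULD=[box(0,72,-36,36,0,28),box(-100,0,-17,17,0,28)]
def fit(views,model,pose,x0,step):
    def cost(v):
        R,t=pose(v); return sum(np.abs(render(p,[b@R.T+t for b in model],E)-m).sum()/m.sum() for p,E,m in views)
    best=None
    for k in(1,.3):
        s=np.vstack([x0]+[np.array(x0)+k*np.eye(len(x0))[i]*step[i] for i in range(len(x0))])
        r=minimize(cost,x0,method="Nelder-Mead",options=dict(initial_simplex=s,maxfev=250,xatol=1e-5,fatol=1e-5)); x0=r.x
    return r.x,r.fun
def pick(robot,name,p,px):
    c=[d for d in robot.trace(name,p) if d["pixels"].any()]
    return min(c,key=lambda d:np.hypot(*(np.argwhere(d["pixels"]).mean(0)[::-1]-px)))["pixels"].astype(np.float32)
TILT=np.radians(40)
def mpose(v): # x,y,z,yaw of rack,inplane
    B=Ro.from_euler('z',v[3]).as_matrix()@Ro.from_euler('y',-TILT).as_matrix()@Ro.from_euler('z',np.pi+v[4]).as_matrix()
    return B,np.array(v[:3])
def tpose(v): return Ro.from_euler('z',v[2]).as_matrix(),np.array([v[0],v[1],0])
E
python3 - <<'E'
from cell import robot
from h import *
V={};T=[];M=[]
for n,a,b in(("scene",(340,187),(178,290)),("top",(160,164),(360,158))):
    p=robot.read_camera(n);E=extr(p)
    tm=pick(robot,"tray",p,a); mm=pick(robot,"mould",p,b); print(n,tm.sum(),mm.sum())
    tm2=cv2.morphologyEx(tm,cv2.MORPH_CLOSE,np.ones((25,25)))
    T.append((p,E,tm2));M.append((p,E,mm))
    o=p["img"].copy();
    for m in(tm2,mm): o[cv2.morphologyEx(m,cv2.MORPH_GRADIENT,np.ones((2,2)))>0]=[0,255,255]
    cv2.imwrite(f"pics/m_{n}.png",o[...,::-1])
tr=[box(-129,129,-104,104,0,40)]
for vs in(T[:1],T[1:],T): print("tray",fit(vs,tr,tpose,[.60,.22,-.4],[.02,.02,.1]))
for vs in(M[:1],M[1:],M): print("mould",fit(vs,MOULD,mpose,[.55,-.265,.09,-.19,0],[.02,.02,.02,.1,.1]))
p,E,_=T[1]
from scipy.optimize import least_squares
c=np.array([[125*np.cos(TILT),y,125*np.sin(TILT)] for y in(135,-135)]+[[-125*np.cos(TILT),y,-125*np.sin(TILT)] for y in(-135,135)])/1000+[0,0,.1]
px=np.array([(292,90),(407,112),(375,206),(272,185)])
f=lambda v:(proj(p,c@tpose(v)[0].T+tpose(v)[1],E)-px).ravel()
r=least_squares(f,[.62,-.21,-.19]);print("rack",r.x,r.fun.round(1))
E
```

```text
scene 6897.0 1597.0
top 7610.0 1652.0
tray (array([ 0.58281183,  0.22172698, -0.4182932 ]), np.float64(0.024375490844249725))
tray (array([ 0.58018446,  0.22309157, -0.40855697]), np.float64(0.01810411922633648))
tray (array([ 0.58146677,  0.2225827 , -0.41266736]), np.float64(0.050279535353183746))
mould (array([ 0.56288405, -0.26809004,  0.0850635 , -0.20798844, -0.00513278]), np.float64(0.0660613626241684))
mould (array([ 0.56856763, -0.27237697,  0.07446519, -0.30826689,  0.08978174]), np.float64(0.07120157033205032))
mould (array([ 0.56480021, -0.26814184,  0.087758  , -0.18701961, -0.01692608]), np.float64(0.18400707840919495))
rack [ 0.59011635 -0.21058535 -0.19566287] [-1.7 -0.6  2.8 -0.   0.  -0.3 -1.2  0.8]
```

Emit:
apply_moves --motion "100 -2 -0.8 -1.5 0 0 0;100 -4.5 -1.5 -1.5 0 0 0;100 -4.5 -1.5 -1.5 0 0 0.085;100 -5 -1.5 -1.5 0 0 0;100 -5 -1.5 -1.5 0 0 0;100 -5 -1.5 -1.5 0 0 0;100 -5 -1.5 -1.5 0 0 0;100 -5 -1.5 -1.5 0 0 0;100 -4 -1.5 0 0 0 0;100 -2 -1 0 0 0 0;100 0 0 0 0 0 0;100 0 0 0 0 0 0;100 0 0 0 0 0 0"

```text
time: 3.42
tool_pos: [0.5035, 0.2121, 0.347]
tool_rot: [3.141, 0.0, 2.733]
contact_force: [0.7, 0.3, -0.4]
opening: 0.0916
grip_force: 0.0
```

Run:
```python
from cell import robot
from h import *
s=robot.observe();p=robot.read_camera("wrist");E=extr(p,s)
print(s["time"],np.round(s["tool_pos"],4),np.round(s["tool_rot"],3),np.round(s["qpos"],2));print(np.round(p["hand_eye"],3).tolist(),p["fovy"],p["k1"])
R,t=tpose([.5812,.2225,-.4115])
o=p["img"].copy()
for X in (np.array([[x,y,40] for x,y in((-129,-104),(-129,104),(129,104),(129,-104))]),np.array([[-86,42-36,36],[-86,78,36],[-14,78,36],[-14,59,36],[86,59,36],[86,25,36],[-14,25,36],[-14,6,36]])):
    cv2.polylines(o,[proj(p,X/1000@R.T+t,E).round().astype(int)],True,(0,255,255))
cv2.imwrite("pics/w1.png",o[...,::-1]);np.save("w1.npy",p["img"])
```

```text
3.425 [0.5035 0.2121 0.347 ] [3.141 0.    2.733] [ 0.26  0.32  1.23  0.    1.59 -0.9 ]
[[-0.001, -0.957, -0.292, 0.08], [1.0, -0.001, 0.001, 0.0], [-0.001, -0.292, 0.957, -0.158], [0.0, 0.0, 0.0, 1.0]] 71.41180976535955 -0.04027415956366918
```

View pics/w1.png

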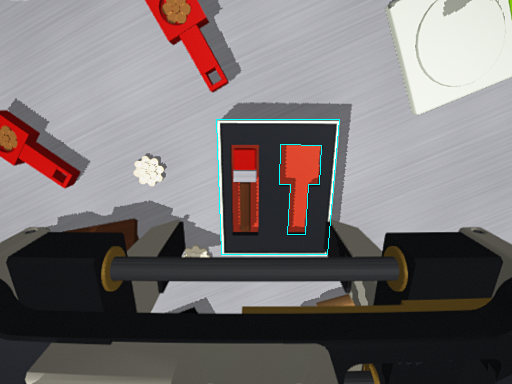

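The overlay from my fit sits on the tray rim and the pocket outline to about a pixel. The pocket head is at (300,163), the handle ends at (297,234), and the head points up, towards the robot. I'll take one closer view of the pocket, then go to the rack.

Emit:
apply_moves --motion "100 -1 2 2 0 0 0;100 -2 2 4 0 0 0;100 -2 2 4 0 0 0;100 -1 1 4 0 0 0;100 0 0 0 0 0 0;100 0 0 0 0 0 0;100 0 0 0 0 0 0"

```text
time: 4.35
tool_pos: [0.5875, 0.2518, 0.2095]
tool_rot: [3.139, 0.003, 2.732]
contact_force: [-0.2, -0.2, 0.3]
opening: 0.0914
grip_force: 0.0
```

```bash
cat >> h.py <<'E'
PK=[box(-86,-14,6,78,36,36),box(-14,86,25,59,36,36)]
def pocket_fit(p,E,x0):
    # edge fit: foam-face outline of pocket (1.3 mm clearance); signed samples across outline
    g=p["img"].astype(float); red=g[...,0]
    ol=np.array([[-87.3,4.7],[-87.3,79.3],[-12.7,79.3],[-12.7,60.3],[87.3,60.3],[87.3,23.7],[-12.7,23.7],[-12.7,4.7]])
    return ol
E
python3 - <<'E'
from cell import robot
from h import *
s=robot.observe();p=robot.read_camera("wrist");E=extr(p,s)
print(s["time"],np.round(s["tool_pos"],4),np.round(s["tool_rot"],3))
R,t=tpose([.5812,.2225,-.4115])
o=cv2.resize(p["img"],None,fx=1.5,fy=1.5)
for X in (np.array([[x,y,40] for x,y in((-129,-104),(-129,104),(129,104),(129,-104))]),np.array([[-87.3,4.7,36],[-87.3,79.3,36],[-12.7,79.3,36],[-12.7,60.3,36],[87.3,60.3,36],[87.3,23.7,36],[-12.7,23.7,36],[-12.7,4.7,36]])):
    cv2.polylines(o,[((proj(p,X/1000@R.T+t,E)+.5)*1.5-.5).round().astype(int)],True,(0,255,255))
cv2.imwrite("pics/w2.png",o[...,::-1]);np.save("w2.npy",dict(p=p,s=s),allow_pickle=True)
E
```

```text
4.35 [0.5875 0.2518 0.2095] [3.139e+00 3.000e-03 2.732e+00]
```

View pics/w2.png

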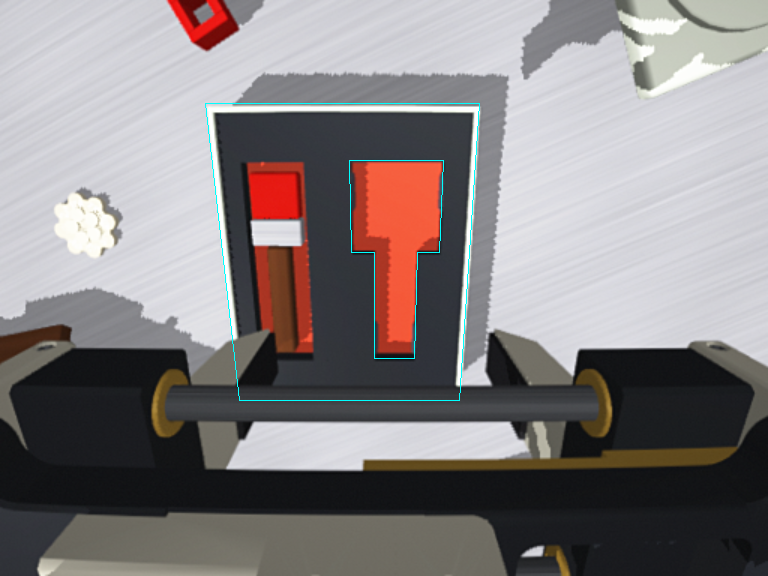

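Run:
```python
from h import *
d=np.load("w2.npy",allow_pickle=True).item();p,s=d["p"],d["s"];E=extr(p,s)
g=p["img"].astype(int);red=((g[...,0]>90)&(g[...,0]>1.7*g[...,1])).astype(np.uint8)
n,l,st,c=cv2.connectedComponentsWithStats(red);k=l[150,265];m=(l==k).astype(np.float32);print(st[k],n)
def pk(z): return [box(-87.3,-12.7,4.7,79.3,z,z),box(-12.7,87.3,23.7,60.3,z,z)]
def cost(v):
    R,t=tpose(v);f=lambda z:render(p,[b@R.T+t for b in pk(z)],E)
    return np.abs(np.minimum(f(36),f(20))-m).sum()
x0=np.array([.5812,.2225,-.4115]);print(cost(x0),m.sum())
S=np.vstack([x0]+[x0+np.eye(3)[i]*.006 for i in range(3)])
r=minimize(cost,x0,method="Nelder-Mead",options=dict(initial_simplex=S,xatol=1e-5,fatol=.01));print(r.x,r.fun)
# board: next move plan
B,o=mpose([.5645,-.2685,.0875,-.195,0]);
Rt=B@np.diag([1,-1,-1.]);
for nm,q in(("grip",[-25,0,8]),("hover",[-25,0,120])):
    print(nm,np.round(o+B@np.array(q)/1000,4),Ro.from_matrix(Rt).as_euler('xyz').round(3))
R0=RPY(s["tool_rot"]);h=o+B@np.array([-25,0,120])/1000
print("shift cm in tool now",np.round(R0.T@(h-s["tool_pos"])*100,2),"then turn",Ro.from_matrix(R0.T@Rt).as_rotvec().round(3))
```

```text
[ 235  108   60  127 5182] 6
363.0 5182.0
[ 0.58288842  0.22254081 -0.41322361] 167.0
grip [ 0.5782 -0.2712  0.1097] [3.142 0.698 2.947]
hover [ 0.5076 -0.2573  0.1955] [3.142 0.698 2.947]
shift cm in tool now [-12.94 -49.88   1.31] then turn [-0.073 -0.692 -0.206]
```

Emit:
apply_moves --motion "100 0 -2 -4 0 0 0;100 -1 -4 -2.7 0 0 0;100 -1.5 -5 0 0 0 0;100 -1.5 -5.5 0 0 0 0;100 -1.5 -5.5 0 0 0 0;100 -1.5 -5.5 0 0 0 0;100 -1.5 -5.5 0 0 0 0;100 -1.5 -5.5 0 0 0 0;100 -1.5 -5.5 0 0 0 0;100 -1 -4 0 0 0 0;100 -0.4 -1.9 0 0 0 0;100 0 0 0 -0.015 -0.138 -0.041;100 0 0 0 -0.015 -0.138 -0.041;100 0 0 0 -0.015 -0.138 -0.041;100 0 0 0 -0.015 -0.138 -0.041;100 0 0 0 -0.015 -0.138 -0.041;100 0 0 0 0 0 0;100 0 0 0 0 0 0;100 0 0 0 0 0 0"

```text
time: 6.78
tool_pos: [0.5083, -0.2565, 0.2744]
tool_rot: [3.134, 0.673, 2.94]
contact_force: [-0.0, -0.1, -0.2]
opening: 0.0919
grip_force: 0.0
```

Run:
```python
from cell import robot
from h import *
s=robot.observe();p=robot.read_camera("wrist");E=extr(p,s)
print(s["time"],np.round(s["tool_pos"],4),np.round(s["tool_rot"],3),np.round(s["qpos"],2))
c=robot.trace("mould",p); print([(d["score"],np.argwhere(d["pixels"]).mean(0).round(),d["pixels"].sum()) for d in c])
B,o=mpose([.5645,-.2685,.0875,-.195,0])
im=cv2.resize(p["img"],None,fx=1.5,fy=1.5)
for z in(0,28):
  X=np.array([[72,-36,z],[72,36,z],[0,36,z],[0,17,z],[-100,17,z],[-100,-17,z],[0,-17,z],[0,-36,z]])
  cv2.polylines(im,[((proj(p,X/1000@B.T+o,E)+.5)*1.5-.5).round().astype(int)],True,(0,255,255))
cv2.imwrite("pics/w3.png",im[...,::-1]);np.save("w3.npy",dict(p=p,s=s,c=c),allow_pickle=True)
```

```text
6.775 [ 0.5083 -0.2565  0.2744] [3.134 0.673 2.94 ] [-0.81  0.1   1.91  0.63  0.66 -2.6 ]
[(0.89, array([108., 254.]), np.int64(6636))]
```

View pics/w3.png

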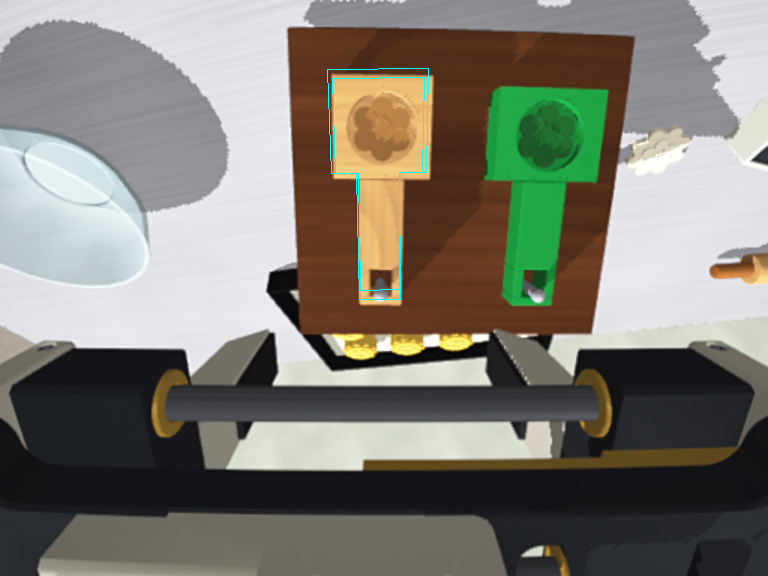

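The wrist view shows the wooden mould with its head at (382,127), handle end at (380,303) and peg at (380,290). My predicted outline is about 5 px too high and 2 px too far left. I'll refit using the wrist view, tied to the board plane.

```bash
cat > fitm.py <<'E'
from h import *
d=np.load("w3.npy",allow_pickle=True).item();p,s=d["p"],d["s"];E=extr(p,s)
c,sn=np.cos(TILT),np.sin(TILT)
cr=np.array([[125*c,135,125*sn],[125*c,-135,125*sn],[-125*c,-135,-125*sn],[-125*c,135,-125*sn]])/1000+[0,0,.1]
px=(np.array([(592,332),(300,333),(289,28),(634,37)])+.5)/1.5-.5
for free in(0,1):
    q=lambda v:proj(p,cr@tpose(v)[0].T+tpose(v)[1]+[0,0,v[3]*free],E)
    r=least_squares(lambda v:(q(v)-px).ravel(),[.59,-.21,-.195,0]);print("rack",r.x.round(4),r.fun.round(1))
m=d["c"][0]["pixels"].astype(np.float32)
print(fit([(p,E,m)],MOULD,mpose,[.567,-.27,.089,-.195,0],[.006,.006,.006,.03,.03]))
def pose2(v,rk):  # slope coord u, lateral w, inplane; on board plane of rack rk
    Rr=Ro.from_euler('z',rk[2]).as_matrix();return mpose([0,0,0,rk[2],v[2]])[0],Rr@np.array([v[0]*c,v[1],v[0]*sn])+[rk[0],rk[1],.1]
for rk in([.5901,-.2106,-.1957],):
    v,f=fit([(p,E,m)],MOULD,lambda v:pose2(v,rk),[-.015,-.0625,0],[.006,.006,.03]);print("onboard",v.round(4),f,pose2(v,rk)[1])
E
python3 fitm.py
python3 - <<'E'
from cell import robot
print(robot.observe()["qvel"].round(3),robot.observe()["tool_pos"],robot.observe()["tool_rot"])
E
```

```text
rack [ 0.5917 -0.208  -0.2159  0.    ] [-0.1  2.3  0.3  1.6 -1.3 -0.5  1.2 -0.1]
rack [ 0.5932 -0.2078 -0.2149 -0.0032] [-0.7  0.7  1.1  0.  -0.3 -0.3 -0.  -0.3]
(array([ 0.56881515, -0.26736847,  0.08891938, -0.21240757,  0.00172381]), np.float64(0.059617992490530014))
onboard [-0.0144 -0.0597 -0.0084] 0.06442134082317352 [ 0.56767157 -0.26699545  0.09074134]
[-0.005  0.002  0.012  0.008 -0.006 -0.01 ] [ 0.50803883 -0.25635095  0.27392003] [3.13321451 0.6724426  2.93930451]
```

```bash
cat > plan.py <<'E'
from h import *
def go(s,q,v=(.5688,-.2670,.0885,-.212,0)):
    B,o=mpose(v);Rt=B@np.diag([1,-1,-1.]);R0=RPY(s["tool_rot"]);h=o+B@np.array(q)/1000
    print(q,"turn first",Ro.from_matrix(R0.T@Rt).as_rotvec().round(3),"then shift cm",np.round(Rt.T@(h-s["tool_pos"])*100,2),h.round(4))
E
python3 - <<'E'
from cell import robot
from plan import *
s=robot.observe();go(s,[-25,0,70]);go(s,[-25,0,8])
E
```

```text
[-25, 0, 70] turn first [ 0.015 -0.026  0.007] then shift cm [ 4.7   0.24 11.17] [ 0.5435 -0.2616  0.1582]
[-25, 0, 8] turn first [ 0.015 -0.026  0.007] then shift cm [ 4.7   0.24 17.37] [ 0.5825 -0.2699  0.1107]
```

Emit:
apply_moves --motion "100 0 0 0 0.015 -0.026 0.007;100 1 0.1 2 0 0 0;100 1 0.1 2.5 0 0 0;100 1 0.05 2.5 0 0 0;100 1 0 2.5 0 0 0;100 0.7 0 1.6 0 0 0;100 0 0 0 0 0 0;100 0 0 0 0 0 0;100 0 0 0 0 0 0" --force 50

```text
time: 8.0
tool_pos: [0.5429, -0.2617, 0.1596]
tool_rot: [-3.139, 0.699, 2.932]
contact_force: [-0.4, 0.0, 0.3]
opening: 0.0919
grip_force: 0.0
```

Run:
```python
from cell import robot
from plan import *
s=robot.observe();go(s,[-25,0,70]);go(s,[-25,0,8]);print(s["qpos"].round(2))
p=robot.read_camera("wrist");E=extr(p,s);c=robot.trace("mould",p)
c.sort(key=lambda d:abs(np.argwhere(d["pixels"]).mean(0)[1]-256));m=c[0]["pixels"].astype(np.float32)
print([(d["score"],d["pixels"].sum(),np.argwhere(d["pixels"]).mean(0)) for d in c], np.argwhere(m).min(0),np.argwhere(m).max(0))
x=[.5688,-.267,.0885,-.212,0];B,o=mpose(x)
im=cv2.resize(p["img"],None,fx=1.5,fy=1.5)
for z in(0,28):
  X=np.array([[72,-36,z],[72,36,z],[0,36,z],[0,17,z],[-100,17,z],[-100,-17,z],[0,-17,z],[0,-36,z]])
  cv2.polylines(im,[((proj(p,X/1000@B.T+o,E)+.5)*1.5-.5).round().astype(int)],True,(0,255,255))
cv2.imwrite("pics/w4.png",im[...,::-1]);np.save("w4.npy",dict(p=p,s=s,c=c),allow_pickle=True)
```

```text
[-25, 0, 70] turn first [-0.001  0.001  0.001] then shift cm [0.05 0.02 0.15] [ 0.5435 -0.2616  0.1582]
[-25, 0, 8] turn first [-0.001  0.001  0.001] then shift cm [0.05 0.02 6.35] [ 0.5825 -0.2699  0.1107]
[-0.76  0.32  2.02  1.13  0.38 -3.1 ]
[(0.98, np.int64(13085), array([154.74787925, 253.65961024]))] [ 82 203] [290 305]
```

View pics/w4.png

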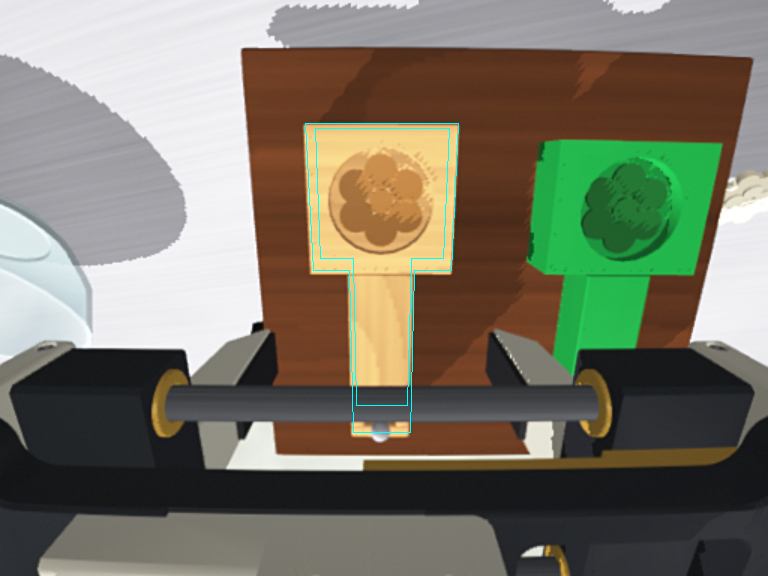

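The outline now agrees with the picture to 1–2 px: head at (381,200), neck at row 273, peg at (380,432). But joint 6 is at its stop (-3.10) and joint 5 is low, so I'll fit a kinematic model from the recorded poses and check the joint limits before descending.

```bash
cat > kin.py <<'E'
from h import *
def fk(q,L):
    h,a,b,c,off,off2,dx=L
    Rz=lambda t:Ro.from_euler('z',t).as_matrix();Ry=lambda t:Ro.from_euler('y',t).as_matrix()
    R=Rz(q[0]);x=np.array([0,0,h])+R@[dx,off,0]
    R=R@Ry(q[1]);x=x+R@[0,0,a]
    R=R@Ry(q[2]);x=x+R@[off2,0,b]
    R=R@Rz(q[3])@Ry(q[4]);x=x+R@[0,0,c]
    return x,R@Rz(q[5])
lo=np.array([-2.53,-.77,.04,-1,.28,-3.11]);hi=np.array([2.53,2.02,2.7,4.14,2.66,3.11])
E
python3 - <<'E'
from kin import *
D=[(np.array([1.1,.342,1.524,0,1.275,-.146]),np.array([.168,.498,.227]),np.array([np.pi,0,2.817]))]
for f in("w2","w3","w4"):
    s=np.load(f+".npy",allow_pickle=True).item()["s"];D.append((s["qpos"],s["tool_pos"],s["tool_rot"]))
from cell import robot
s=robot.observe();D.append((s["qpos"],s["tool_pos"],s["tool_rot"]))
r=least_squares(lambda L:np.concatenate([fk(q,L)[0]-x for q,x,_ in D]),[.2,.4,.4,.25,-.07,0,0]);L=r.x
print(L.round(4),np.abs(r.fun).max())
O=[RPY(w).T@fk(q,L)[1] for q,x,w in D]; print([Ro.from_matrix(o).as_rotvec().round(3) for o in O])
np.save("L.npy",L);C=O[0];np.save("C.npy",C)
E
```

```text
[0.2231 0.5061 0.3798 0.318  0.0764 0.0466 0.    ] 0.00030188372847467226
[array([-0.000e+00, -1.000e-03, -1.571e+00]), array([ 0.   ,  0.   , -1.571]), array([-0.   ,  0.   , -1.571]), array([ 0.   ,  0.   , -1.571]), array([-0.   ,  0.   , -1.571])]
```

```bash
cat >> kin.py <<'E'
L=np.load("L.npy");C=np.load("C.npy")
def ik(x,R,q0):
    def f(q):
        y,S=fk(q,L);return np.r_[(y-x)*5,Ro.from_matrix((R@C).T@S).as_rotvec()]
    best=None
    for k in range(12):
        g=np.clip(q0+(np.random.default_rng(k).normal(0,.4,6) if k else 0),lo+.001,hi-.001)
        r=least_squares(f,g,bounds=(lo,hi))
        if best is None or r.cost<best.cost-1e-9: best=r
        if r.cost<1e-9: break
    return best.x,best.cost
E
python3 - <<'E'
from kin import *
V=(.5688,-.2670,.0885,-.212,0);B,o=mpose(V)
for flip in(0,1):
  for tl in(0,-.15,.15):
    q=np.array([-.76,.32,2.02,1.13,.38,-3.1+flip*np.pi])
    for P in([-25,0,70],[-25,0,8],[-35,0,16],[-35,0,80],[-35,0,150]):
        Rt=B@np.diag([1,-1,-1.])@Ro.from_euler('y',tl).as_matrix()@Ro.from_euler('z',flip*np.pi).as_matrix()
        q,c=ik(o+B@np.array(P)/1000,Rt,q);print(flip,tl,P,q.round(2),"%.1e"%c)
for flip in(0,1):
    Rt=RPY([np.pi,0,np.pi-.413+flip*np.pi]);print("tray",ik(np.array([.57,.27,.06]),Rt,np.array([.3,.6,1.3,0,1.2,-.9+flip*np.pi])))
E
```

```text
0 0 [-25, 0, 70] [-0.76  0.33  2.02  1.13  0.38 -3.11] 7.2e-17
0 0 [-25, 0, 8] [-0.7   0.46  1.94  1.17  0.32 -3.11] 5.9e-04
0 0 [-35, 0, 16] [-0.7   0.45  1.94  1.17  0.33 -3.11] 1.4e-04
0 0 [-35, 0, 80] [-0.75  0.3   2.    1.04  0.4  -3.  ] 5.9e-28
0 0 [-35, 0, 150] [-0.82  0.14  2.03  0.84  0.52 -2.83] 1.5e-23
0 -0.15 [-25, 0, 70] [-0.75  0.32  2.03  1.17  0.37 -3.11] 9.6e-03
0 -0.15 [-25, 0, 8] [-0.69  0.46  1.94  1.2   0.31 -3.11] 1.5e-02
0 -0.15 [-35, 0, 16] [-0.7   0.44  1.94  1.2   0.32 -3.11] 1.2e-02
0 -0.15 [-35, 0, 80] [-0.76  0.3   2.03  1.17  0.38 -3.11] 6.9e-03
0 -0.15 [-35, 0, 150] [-0.84  0.14  2.1   1.13  0.48 -3.11] 2.0e-03
0 0.15 [-25, 0, 70] [-0.71  0.34  1.9   0.57  0.48 -2.52] 3.3e-30
0 0.15 [-25, 0, 8] [-0.67  0.47  1.85  0.64  0.39 -2.57] 5.1e-23
0 0.15 [-35, 0, 16] [-0.67  0.45  1.83  0.59  0.42 -2.52] 2.8e-28
0 0.15 [-35, 0, 80] [-0.71  0.32  1.88  0.53  0.51 -2.48] 4.7e-26
0 0.15 [-35, 0, 150] [-0.76  0.17  1.91  0.47  0.64 -2.44] 9.8e-23
1 0 [-25, 0, 70] [-0.75  0.33  2.02  1.13  0.38  0.04] 2.0e-22
1 0 [-25, 0, 8] [-0.71  0.47  1.97  1.37  0.32 -0.18] 1.1
[... 479 characters left out ...]
150] [-0.88  0.15  2.15  1.36  0.49 -0.24] 4.2e-27
1 0.15 [-25, 0, 70] [-0.71  0.34  1.9   0.57  0.48  0.62] 1.1e-23
1 0.15 [-25, 0, 8] [-0.67  0.47  1.85  0.64  0.39  0.57] 6.7e-23
1 0.15 [-35, 0, 16] [-0.67  0.45  1.83  0.59  0.42  0.63] 1.0e-28
1 0.15 [-35, 0, 80] [-0.71  0.32  1.88  0.53  0.51  0.67] 4.9e-26
1 0.15 [-35, 0, 150] [-0.76  0.17  1.91  0.47  0.64  0.7 ] 9.9e-23
tray (array([ 3.20793808e-01,  6.93301827e-01,  1.41474256e+00,  4.39651885e-04,
        1.03309153e+00, -8.37023934e-01]), np.float64(3.0502120284200118e-28))
tray (array([ 3.21177298e-01,  6.93801673e-01,  1.41370809e+00, -4.39069156e-04,
        1.03453985e+00,  2.30540171e+00]), np.float64(2.5832414229682596e-28))
```

Kinematics fit to 0.3 mm. A square approach would violate joint 6, but tilting the tool 0.15 rad about the closing axis leaves every joint with margin. I'll do that.

```bash
cat > plan.py <<'E'
from kin import *
V=(.5688,-.2670,.0885,-.212,0)
def go(s,q,v=V,tl=.15,BO=None):
    B,o=BO or mpose(v);Rt=B@np.diag([1,-1,-1.])@Ro.from_euler('y',tl).as_matrix();R0=RPY(s["tool_rot"]);h=o+B@np.array(q)/1000
    print(q,"turn first",Ro.from_matrix(R0.T@Rt).as_rotvec().round(3),"then shift cm",np.round(Rt.T@(h-s["tool_pos"])*100,2),h.round(4))
E
python3 - <<'E'
from cell import robot
from plan import *
s=robot.observe();go(s,[-25,0,30]);go(s,[-25,0,8])
E
```

```text
[-25, 0, 30] turn first [-0.001  0.151  0.001] then shift cm [-0.59  0.03  4.1 ] [ 0.5687 -0.267   0.1276]
[-25, 0, 8] turn first [-0.001  0.151  0.001] then shift cm [-0.92  0.03  6.28] [ 0.5825 -0.2699  0.1107]
```

Emit:
apply_moves --motion "100 0 0 0 0 0.075 0;100 0 0 0 0 0.076 0;100 -0.2 0 1.4 0 0 0;100 -0.2 0 1.4 0 0 0;100 -0.2 0 1.3 0 0 0;100 -0.2 0 1.2 0 0 0;100 -0.1 0 0.7 0 0 0;100 0 0 0.2 0 0 0;100 0 0 0 0 0 0;100 0 0 0 0 0 0"

```text
time: 9.35
tool_pos: [0.5829, -0.269, 0.1112]
tool_rot: [3.14, 0.561, 2.93]
contact_force: [-0.1, 0.5, -0.1]
opening: 0.0921
grip_force: 0.0
```

Run:
```python
from cell import robot
from plan import *
s=robot.observe();go(s,[-25,0,8]);print(s["qpos"].round(2),s["contact_force"].round(1))
```

```text
[-25, 0, 8] turn first [0.002 0.013 0.   ] then shift cm [ 0.04 -0.1   0.04] [ 0.5825 -0.2699  0.1107]
[-0.67  0.47  1.86  0.69  0.38 -2.62] [-0.1  0.5 -0.1]
```

Emit:
apply_moves --motion "100 0 -0.1 0 0 0 0;30 0 0 0 0 0 0;30 0 0 0 0 0 0;30 0 0 0 0 0 0;30 0 0 0 0 0 0;30 0 0 0 0 0 0;30 0 0 0 0 0 0;30 0 0 0 0 0 0" --force 45

```text
time: 10.35
tool_pos: [0.5826, -0.27, 0.1108]
tool_rot: [3.139, 0.561, 2.93]
contact_force: [0.4, 0.2, -0.6]
opening: 0.0335
grip_force: 45.0
```

Emit:
apply_moves --motion "30 -0.25 0 -0.1 0 0 0;30 -0.3 0 -0.08 0 0 0;30 -0.25 0 -0.03 0 0 0;30 0 0 0 0 0 0;30 0.07 0 -0.5 0 0 0;30 0.14 0 -1 0 0 0;30 0.2 0 -1.5 0 0 0;30 0.2 0 -1.5 0 0 0;30 0.2 0 -1.5 0 0 0;30 0.13 0 -0.9 0 0 0;30 0 0 0 0 0 0;30 0 0 0 0 0 0"

```text
time: 11.85
tool_pos: [0.5445, -0.2619, 0.1701]
tool_rot: [3.139, 0.561, 2.93]
contact_force: [-0.3, 0.1, -2.2]
opening: 0.0336
grip_force: 45.0
```

Run:
```python
from cell import robot
from plan import *
s=robot.observe();go(s,[-33,0,75]);print(s["contact_force"].round(2),s["torque"].round(2))
p=robot.read_camera("wrist")
for n in ("wrist","scene"):
    p=robot.read_camera(n)
    cv2.imwrite(f"pics/{n}5.png",cv2.resize(p["img"],None,fx=1.5,fy=1.5)[...,::-1])
im=p["img"][180:384,60:360];cv2.imwrite("pics/sc5.png",cv2.resize(im,None,fx=2.5,fy=2.5)[...,::-1])
```

```text
[-33, 0, 75] turn first [0.003 0.012 0.   ] then shift cm [-0.01  0.01  0.35] [ 0.5464 -0.2622  0.1672]
[-0.34  0.13 -2.17] [0.12 0.47 0.02]
```

View pics/wrist5.png

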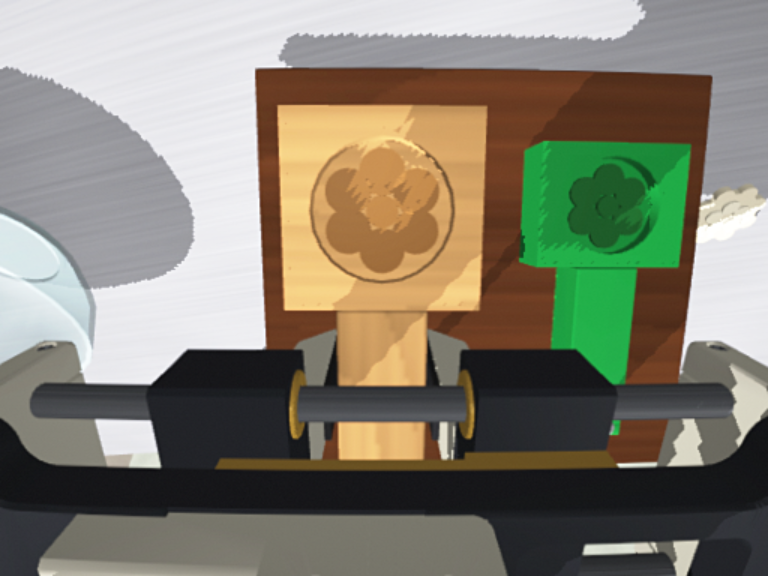

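The mould is in the grip, off the peg and still parallel, with head corners at (278,104), (487,106), (480,311) and (285,310). Green has not moved. Next: carry it high, level it, and take it over the tray.

Run:
```python
from cell import robot
from plan import *
s=robot.observe();R0=RPY(s["tool_rot"])
print("up 12cm in tool",(R0.T@[0,0,.12]*100).round(2))
BO=(RPY([0,0,np.pi-.413]),np.array([.5866,.2666,.020]))
go(dict(s,tool_pos=s["tool_pos"]+[0,0,.12]),[-33,0,75+8],tl=.139,BO=BO)
q=s["qpos"];R1=BO[0]@np.diag([1,-1,-1.])@Ro.from_euler('y',.139).as_matrix()
for f in np.linspace(0,1,6):
    R=R0@Ro.from_rotvec(f*Ro.from_matrix(R0.T@R1).as_rotvec()).as_matrix();q,c=ik(s["tool_pos"]+[0,0,.12],R,q);print(q.round(2),"%.0e"%c)
```

```text
up 12cm in tool [ -6.38   0.03 -10.17]
[-33, 0, 83] turn first [0.046 0.696 0.202] then shift cm [11.33 50.08 20.45] [0.6168 0.2534 0.103 ]
[-0.71  0.18  1.71  0.37  0.79 -2.28] 9e-24
[-0.67  0.23  1.58  0.22  0.96 -2.08] 1e-21
[-0.63  0.29  1.45  0.12  1.14 -1.95] 1e-22
[-0.6   0.37  1.32  0.06  1.32 -1.85] 1e-22
[-0.58  0.46  1.18  0.01  1.51 -1.78] 3e-22
[-0.56  0.55  1.03 -0.02  1.7  -1.72] 8e-21
```

Emit:
apply_moves --motion "30 -1.28 0 -2 0 0 0;30 -2.1 0 -3.4 0 0 0;30 -2 0 -3.2 0 0 0;30 -1 0 -1.6 0 0 0;30 0 0 0 0.009 0.139 0.04;30 0 0 0 0.009 0.139 0.04;30 0 0 0 0.009 0.139 0.04;30 0 0 0 0.009 0.139 0.04;30 0 0 0 0.009 0.139 0.04;30 0 2 0 0 0 0;30 0.3 4 0 0 0 0;30 0.5 5.5 0 0 0 0;30 0.5 5.5 0 0 0 0;30 0.5 5.5 0 0 0 0;30 0.5 5.5 0 0 0 0;30 0.5 5.5 0 0 0 0;30 0.5 5.5 0 0 0 0;30 0.5 5.5 0 0 0 0;30 0 3 0 0 0 0;30 0 2 0 0 0 0"

```text
time: 14.5
tool_pos: [0.7074, 0.2101, 0.2959]
tool_rot: [3.139, -0.135, 2.734]
contact_force: [-0.1, -0.3, -2.1]
opening: 0.0336
grip_force: 45.0
```

Run:
```python
from cell import robot
from plan import *
s=robot.observe();print(s["qpos"].round(2),s["opening"],s["contact_force"].round(1))
BO=(RPY([0,0,np.pi-.413]),np.array([.5866,.2666,.020]))
go(s,[-25,0,8+70],tl=.139,BO=BO)
go(s,[-25,0,8+40],tl=.139,BO=BO)
```

```text
[ 0.15  0.88  0.39  0.08  1.98 -0.98] 0.03360698211418939 [-0.1 -0.3 -2.1]
[-25, 0, 78] turn first [0.002 0.004 0.005] then shift cm [ 7.99  0.33 21.1 ] [0.6095 0.2566 0.098 ]
[-25, 0, 48] turn first [0.002 0.004 0.005] then shift cm [ 7.57  0.33 24.07] [0.6095 0.2566 0.068 ]
```

Emit:
apply_moves --motion "30 0.4 0 1 0 0 0.005;30 1 0.1 2.6 0 0 0;30 1.2 0.1 3.1 0 0 0;30 1.2 0.1 3.2 0 0 0;30 1.2 0 3.2 0 0 0;30 1.2 0 3.2 0 0 0;30 1 0 2.6 0 0 0;30 0.6 0 1.6 0 0 0;30 0.2 0 0.6 0 0 0;30 0 0 0 0 0 0;30 0 0 0 0 0 0;30 0 0 0 0 0 0"

```text
time: 16.0
tool_pos: [0.6105, 0.253, 0.0984]
tool_rot: [3.141, -0.136, 2.725]
contact_force: [-0.3, -0.2, -2.0]
opening: 0.034
grip_force: 45.0
```

Run:
```python
from cell import robot
from plan import *
s=robot.observe();p=robot.read_camera("wrist");E=extr(p,s);np.save("w6.npy",dict(p=p,s=s),allow_pickle=True)
BO=(RPY([0,0,np.pi-.413]),np.array([.5866,.2666,.020]))
go(s,[-25,0,78],tl=.139,BO=BO)
im=cv2.resize(p["img"],None,fx=1.5,fy=1.5)
# expected mould from tool pose, tray pocket+rim
R=RPY(s["tool_rot"])@Ro.from_euler('y',-.139).as_matrix()@np.diag([1,-1,-1.]);o=s["tool_pos"]-R@[-.025,0,.008]
X=np.array([[72,-36],[72,36],[0,36],[0,17],[-100,17],[-100,-17],[0,-17],[0,-36]])
def dr(X,R,o,c): cv2.polylines(im,[((proj(p,X/1000@R.T+o,E)+.5)*1.5-.5).round().astype(int)],True,c)
for z in(0,28): dr(np.c_[X,np.full(8,z)],R,o,(0,255,255))
T,t=tpose([.5825,.2225,-.413]);dr(np.array([[x,y,40] for x,y in((-129,-104),(-129,104),(129,104),(129,-104))]),T,t,(255,0,255))
dr(np.c_[X*1.0,np.full(8,16)],BO[0],BO[1],(255,0,255))
cv2.imwrite("pics/w6.png",im[...,::-1])
```

```text
[-25, 0, 78] turn first [ 0.001  0.003 -0.003] then shift cm [0.23 0.29 0.07] [0.6095 0.2566 0.098 ]
```

View pics/w6.png

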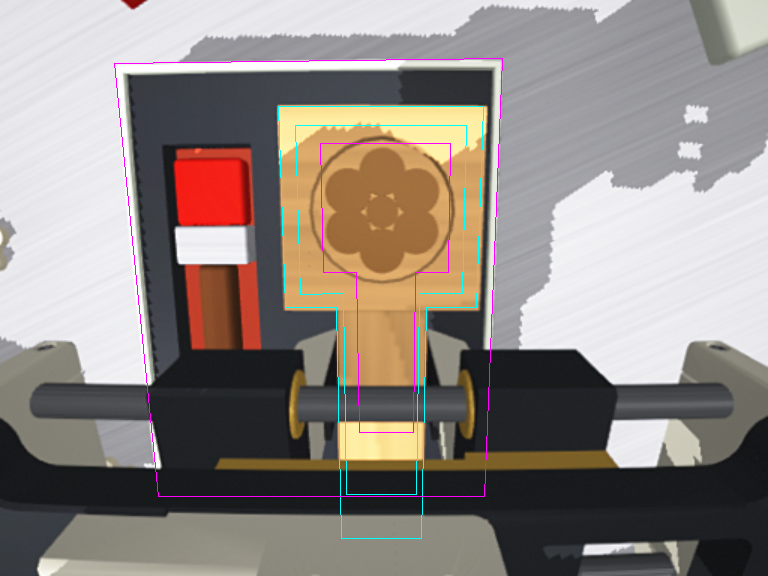

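```bash
cat > edge.py <<'E'
from plan import *
from scipy.ndimage import map_coordinates as mc
def efit(p,E,ch,edges,pose,x0,win=5,n=25,it=4,prior=None):
    """edges: list of (A,B) model points; fits pose params to max-gradient along normals"""
    ch=cv2.GaussianBlur(ch.astype(np.float32),(0,0),.7);x=np.array(x0,float);u=np.linspace(0.06,.94,n)[:,None];k=np.arange(-win,win+.01,.25)
    for i in range(it):
        R,o=pose(x);obs=[];nor=[];P=[]
        for A,B in edges:
            X=np.array(A)*(1-u)+np.array(B)*u;q=proj(p,X/1000@R.T+o,E);d=q[-1]-q[0];nn=np.array([-d[1],d[0]])/np.hypot(*d)
            S=q[:,None]+k[None,:,None]*nn;pr=mc(ch,[S[...,1],S[...,0]],order=1,mode='nearest');g=np.abs(np.gradient(pr,axis=1))
            j=g.argmax(1);ok=g.max(1)>3
            obs.append((q+k[j][:,None]*nn)[ok]);P.append(X[ok]);nor.append(np.repeat(nn[None],ok.sum(),0))
        P=np.vstack(P);ob=np.vstack(obs);no=np.vstack(nor)
        def f(v):
            R,o=pose(v);r=((proj(p,P/1000@R.T+o,E)-ob)*no).sum(1);return np.r_[r,(v-x0)/prior] if prior is not None else r
        r=least_squares(f,x,loss='soft_l1',f_scale=.5);x=r.x
    return x,np.median(np.abs(f(x)[:len(P)])),[round(float(np.median(((proj(p,a/1000@pose(x)[0].T+pose(x)[1],E)-b)*c).sum(1))),2) if len(a) else None for a,b,c in zip(np.split(P,np.cumsum([len(o) for o in obs])[:-1]),obs,nor)],len(P)
HE=[((72,-36,28),(72,36,28)),((72,36,28),(0,36,28)),((0,36,28),(0,20,28)),((0,-36,28),(72,-36,28)),((0,-20,28),(0,-36,28))]
def held(s):  # x,y,z of mould point at TCP (mm), tilt, yaw
    def pose(v):
        R=RPY(s["tool_rot"])@Ro.from_euler('y',-v[3]).as_matrix()@np.diag([1,-1,-1.])@Ro.from_euler('z',v[4]).as_matrix()
        return R,s["tool_pos"]-R@(np.array(v[:3])/1000)
    return pose
E
python3 - <<'E'
from edge import *
pr=np.array([10,10,3,.06,.05])
d=np.load("w6.npy",allow_pickle=True).item();p,s=d["p"],d["s"];E=extr(p,s);g=p["img"].astype(float)
x,m,e,n=efit(p,E,g[...,0]-g[...,2],HE,held(s),[-25,0,8,.139,0],prior=pr);print(x.round(4),m,e,n)
x,m,e,n=efit(p,E,g[...,0]-g[...,2],HE,held(s),[-25,0,8,.139,0],prior=pr*[1,1,.1,1,1]);print("z fixed",x.round(4),m,e,n)
R,o=held(s)(x);print("origin",o.round(4),Ro.from_matrix(R).as_euler('xyz').round(4))
for f in("w2",):
    d=np.load(f+".npy",allow_pickle=True).item();p,s=d["p"],d["s"];E=extr(p,s);g=p["img"].astype(float)
    c=1.3
    # near-side foam edges + far ones at the face, red-channel contrast
    ol=[(-86-c,6-c),(-86-c,78+c),(-14+c,78+c),(-14+c,59+c),(86+c,59+c),(86+c,25-c),(-14+c,25-c),(-14+c,6-c)]
    ed=[((*ol[i],36),(*ol[(i+1)%8],36)) for i in (0,1,3,5,7)]
    print(efit(p,E,g[...,0]-g[...,2],ed,tpose,[.5828,.2225,-.413],win=4))
    ed2=[((-87.3,4.7,36),(-87.3,79.3,36))]
E
```

```text
[-2.4527e+01  3.0870e-01  4.8042e+00  1.3590e-01 -1.3000e-03] 0.158252565079503 [0.04, -0.04, -0.01, -0.2, 0.08] 125
z fixed [-2.49954e+01  3.76800e-01  7.28810e+00  9.68000e-02  1.00000e-04] 0.13102212494284962 [-0.07, 0.04, -0.08, 0.02, -0.13] 125
origin [0.5876 0.2635 0.0921] [-5.0000e-04 -3.8700e-02  2.7252e+00]
(array([ 0.58255483,  0.22203774, -0.4123305 ]), np.float64(0.7363692355723693), [-0.02, -1.51, -0.73, -0.52, -1.69], 124)
```

```bash
cat > place.py <<'E'
from edge import *
H=[-24.8,.33,8,.136,0]
PO=np.array([.5867,.2664,.020]);PY=np.pi-.4128
def plan(s,dz,H=H,PO=PO):
    R,o=held(s)(H);Rm=RPY([0,0,PY]);dR=R.T@Rm;R0=RPY(s["tool_rot"]);Rt=R0@(R0.T@Rm@R.T@R0)
    t=PO+[0,0,dz/1000]+Rm@(np.array(H[:3])/1000)
    print("z+%g"%dz,"turn",Ro.from_matrix(R0.T@Rt).as_rotvec().round(4),"shift cm",(Rt.T@(t-s["tool_pos"])*100).round(3))
    e=Rm.T@(o-PO)*1000;print(" mould origin in pocket axes mm",e.round(2),"rot",Ro.from_matrix(Rm.T@R).as_rotvec().round(4))
E
python3 - <<'E'
from cell import robot
from place import *
s=robot.observe();plan(s,70);plan(s,22);print(np.round(RPY(s["tool_rot"]).T@[0,0,-1],3))
E
```

```text
z+70 turn [ 0.0007  0.0002 -0.0036] shift cm [0.228 0.254 0.056]
 mould origin in pocket axes mm [-2.34  2.44 70.24] rot [-0.0002  0.0002 -0.0037]
z+22 turn [ 0.0007  0.0002 -0.0036] shift cm [-0.423  0.254  4.812]
 mould origin in pocket axes mm [-2.34  2.44 70.24] rot [-0.0002  0.0002 -0.0037]
[-0.135 -0.     0.991]
```

Emit:
apply_moves --motion "30 0.23 0.25 0.05 0 0 -0.0036;30 -0.1 0 0.8 0 0 0;30 -0.14 0 1.1 0 0 0;30 -0.14 0 1.1 0 0 0;30 -0.14 0 1 0 0 0;30 -0.1 0 0.7 0 0 0;30 0 0 0 0 0 0;30 0 0 0 0 0 0;30 0 0 0 0 0 0"

```text
time: 17.18
tool_pos: [0.6088, 0.2564, 0.0507]
tool_rot: [3.141, -0.136, 2.729]
contact_force: [0.3, 0.0, -3.3]
opening: 0.0337
grip_force: 45.0
```

Run:
```python
from cell import robot
from place import *
s=robot.observe();plan(s,22);plan(s,12)
p=robot.read_camera("wrist");E=extr(p,s);np.save("w7.npy",dict(p=p,s=s),allow_pickle=True);g=p["img"].astype(float)
pr=np.array([10,10,3,.06,.05]);print(efit(p,E,g[...,0]-g[...,2],HE,held(s),H,prior=pr))
im=cv2.resize(p["img"],None,fx=1.5,fy=1.5)
def dr(X,R,o,c): cv2.polylines(im,[((proj(p,X/1000@R.T+o,E)+.5)*1.5-.5).round().astype(int)],True,c)
T,t=tpose([.5827,.2223,-.4128])
for a,b,z in((129,104,40),(127,102,40),(127,102,36)): dr(np.array([[-a,-b,z],[-a,b,z],[a,b,z],[a,-b,z]]),T,t,(255,0,255))
c=1.3;ol=[(-86-c,6-c),(-86-c,78+c),(-14+c,78+c),(-14+c,59+c),(86+c,59+c),(86+c,25-c),(-14+c,25-c),(-14+c,6-c)]
dr(np.c_[np.array(ol),np.full(8,36)],T,t,(0,255,0))
cv2.imwrite("pics/w7.png",im[...,::-1])
p=robot.read_camera("scene");im=p["img"][120:250,260:420];cv2.imwrite("pics/s7.png",cv2.resize(im,None,fx=4,fy=4,interpolation=cv2.INTER_CUBIC)[...,::-1])
```

```text
z+22 turn [0.0005 0.     0.0004] shift cm [-0.062 -0.007  0.061]
 mould origin in pocket axes mm [ 0.53 -0.07 22.69] rot [-0.0005  0.      0.0003]
z+12 turn [0.0005 0.     0.0004] shift cm [-0.198 -0.007  1.052]
 mould origin in pocket axes mm [ 0.53 -0.07 22.69] rot [-0.0005  0.      0.0003]
(array([-2.45493504e+01,  3.40144139e-01,  4.90650014e+00,  1.35767441e-01,
       -6.08671878e-04]), np.float64(0.1960432640732509), [0.02, -0.25, -0.03, -0.04, -0.05], 125)
```

View pics/w7.png

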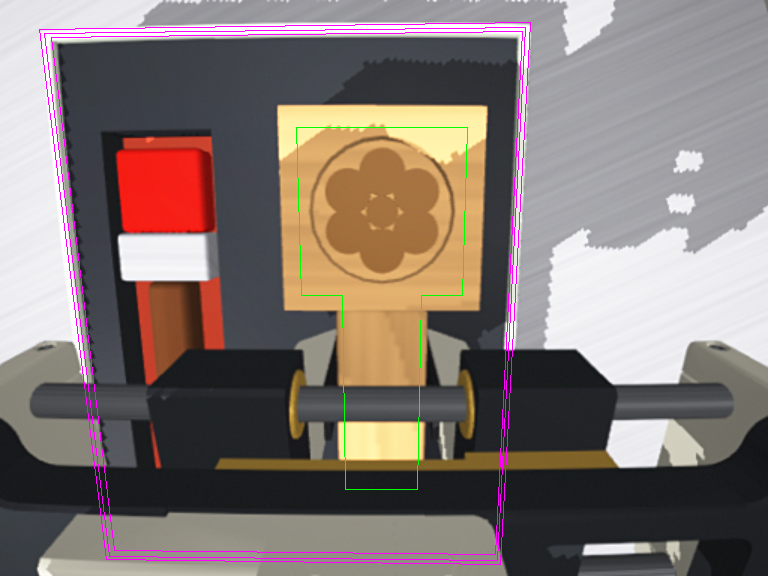

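Emit:
apply_moves --motion "30 -0.05 -0.01 0 0 0 0;30 -0.03 0 0.25 0 0 0;30 -0.03 0 0.25 0 0 0;30 -0.02 0 0.15 0 0 0;30 -0.02 0 0.15 0 0 0;30 0 0 0 0 0 0;30 0 0 0 0 0 0"

```text
time: 18.15
tool_pos: [0.6089, 0.2561, 0.0421]
tool_rot: [3.142, -0.137, 2.729]
contact_force: [-0.6, 0.2, -2.4]
opening: 0.0337
grip_force: 45.0
```

Run:
```python
from cell import robot
from place import *
s=robot.observe();plan(s,12);print(s["contact_force"].round(2),s["torque"].round(3))
```

```text
z+12 turn [ 0.     -0.0007  0.0003] shift cm [-0.063  0.018  0.203]
 mould origin in pocket axes mm [ 0.36  0.19 14.12] rot [-0.     -0.0007  0.0002]
[-0.6   0.23 -2.44] [ 0.007 -0.215  0.008]
```

Emit:
apply_moves --motion "30 -0.04 0 0.1 0 0 0;30 -0.01 0.01 0.1 0 0 0;30 -0.01 0 0.07 0 0 0;30 0 0 0 0 0 0;30 0 0 0 0 0 0"

```text
time: 18.77
tool_pos: [0.6091, 0.2561, 0.0393]
tool_rot: [-3.142, -0.137, 2.729]
contact_force: [-0.2, 0.8, -2.4]
opening: 0.0339
grip_force: 45.0
```

Run:
```python
from cell import robot
from place import *
s=robot.observe();plan(s,10);print(s["contact_force"].round(2),s["torque"].round(3))
```

```text
z+10 turn [-0.0001 -0.0007  0.0002] shift cm [-0.03   0.012  0.124]
 mould origin in pocket axes mm [ 0.13  0.13 11.29] rot [ 0.0001 -0.0007  0.0002]
[-0.19  0.76 -2.37] [-0.115 -0.175 -0.005]
```

Emit:
apply_moves --motion "30 -0.02 0.01 0.06 0 0 0;30 0 0 0.06 0 0 0;30 0 0 0 0 0 0;30 0 0 0 0 0 0"

```text
time: 19.27
tool_pos: [0.6092, 0.2561, 0.038]
tool_rot: [-3.142, -0.137, 2.729]
contact_force: [-0.7, -0.7, -2.3]
opening: 0.0338
grip_force: 45.0
```

Run:
```python
from cell import robot
from place import *
s=robot.observe();plan(s,10);print(s["contact_force"].round(2),s["torque"].round(3))
p=robot.read_camera("wrist");E=extr(p,s);g=p["img"].astype(float)
pr=np.array([10,10,3,.06,.05]);print(efit(p,E,g[...,0]-g[...,2],HE,held(s),H,prior=pr))
```

```text
z+10 turn [-0.0001 -0.0008  0.0002] shift cm [-0.011  0.004  0.002]
 mould origin in pocket axes mm [ 0.11  0.05 10.05] rot [ 0.0001 -0.0008  0.0002]
[-0.69 -0.66 -2.3 ] [-0.115 -0.192 -0.02 ]
(array([-2.45592634e+01,  2.62838329e-01,  4.93477931e+00,  1.33799349e-01,
       -1.85060005e-03]), np.float64(0.16661772002067735), [0.17, -0.2, -0.0, -0.17, 0.11], 125)
```

Emit:
apply_moves --motion "48 0 0 0 0 0 0;48 0 0 0 0 0 0;48 0 0 0 0 0 0;48 0 0 0 0 0 0"

```text
time: 19.82
tool_pos: [0.6092, 0.2562, 0.0382]
tool_rot: [3.141, -0.137, 2.729]
contact_force: [0.1, -0.4, -0.7]
opening: 0.0441
grip_force: 0.0
```

Run:
```python
from cell import robot
from place import *
s=robot.observe();print(s["contact_force"].round(2),s["torque"].round(3),s["opening"],s["tool_pos"])
p=robot.read_camera("wrist");E=extr(p,s);g=p["img"].astype(float);np.save("w8.npy",dict(p=p,s=s),allow_pickle=True)
pr=np.array([10,10,10,.2,.1]);x=efit(p,E,g[...,0]-g[...,2],HE,held(s),H,prior=pr,win=7);print(x)
x=efit(p,E,g[...,0]-g[...,2],HE,held(s),x[0],prior=pr);print(x);R,o=held(s)(x[0]);print(o,Ro.from_matrix(R).as_euler('xyz'))
up=RPY(s["tool_rot"]).T@[0,0,1];print(up)
```

```text
[ 0.08 -0.45 -0.74] [-0.074 -0.023 -0.014] 0.04405007491757418 [0.6092329  0.25621239 0.03816561]
(array([-2.42904336e+01,  4.29474468e-01,  5.91705296e+00,  1.35465526e-01,
       -8.30858813e-04]), np.float64(0.16445765171552248), [0.03, 0.06, -0.14, 0.07, 0.08], 125)
(array([-2.42573722e+01,  4.30023939e-01,  5.79756368e+00,  1.38113177e-01,
       -7.92050834e-04]), np.float64(0.14154167681646165), [-0.04, 0.02, -0.14, 0.06, 0.08], 125)
[0.58719974 0.26634737 0.03233135] [-1.32768991e-04  1.51567982e-03  2.72822838e+00]
[ 1.36172996e-01  1.31568302e-04 -9.90685065e-01]
```

Released: the fit has the mould level and aligned, about 3.7 mm into the pocket and resting on the bulges as expected. Now rise, straighten the tool, shut the fingers and press.

Emit:
apply_moves --motion "48 0.14 0 -1 0 0 0;48 0.27 0 -2 0 0 0;48 0.27 0 -2 0 0 0;0 0 0 0 0 -0.137 0;0 0 0 0 0 0 0;0 0 0 0 0 0 0;0 0 0 0 0 0 0;0 0 0 0 0 0 0" --force 20

```text
time: 20.88
tool_pos: [0.6096, 0.2557, 0.0881]
tool_rot: [-3.141, -0.001, 2.728]
contact_force: [-0.1, -0.3, 0.5]
opening: 0.0018
grip_force: 0.0
```

```bash
cat > push.py <<'E'
from edge import *
o=np.array([.5871,.2664,0]);Rm=RPY([0,0,np.pi-.4128])
def to(s,x,z):
    R0=RPY(s["tool_rot"]);Rt=Rm@np.diag([1,-1,-1.]);h=o+Rm@[x/1000,0,0]+[0,0,z/1000]
    print((x,z),"turn",Ro.from_matrix(R0.T@Rt).as_rotvec().round(4),"shift cm",(Rt.T@(h-s["tool_pos"])*100).round(3))
E
python3 - <<'E'
from cell import robot
from push import *
s=robot.observe();print(s["opening"],s["tool_pos"].round(4),s["contact_force"].round(1))
to(s,37,60);to(s,-58,65)
p=robot.read_camera("wrist");E=extr(p,s);g=p["img"].astype(float)
cv2.imwrite("pics/w9.png",cv2.resize(p["img"],None,fx=1.5,fy=1.5)[...,::-1])
E
```

```text
0.0018334834617948098 [0.6096 0.2557 0.0881] [-0.1 -0.3  0.5]
(37, 60) turn [-0.0003 -0.0007 -0.0005] shift cm [6.193 0.074 2.806]
(-58, 65) turn [-0.0003 -0.0007 -0.0005] shift cm [-3.307  0.074  2.306]
```

View pics/w9.png

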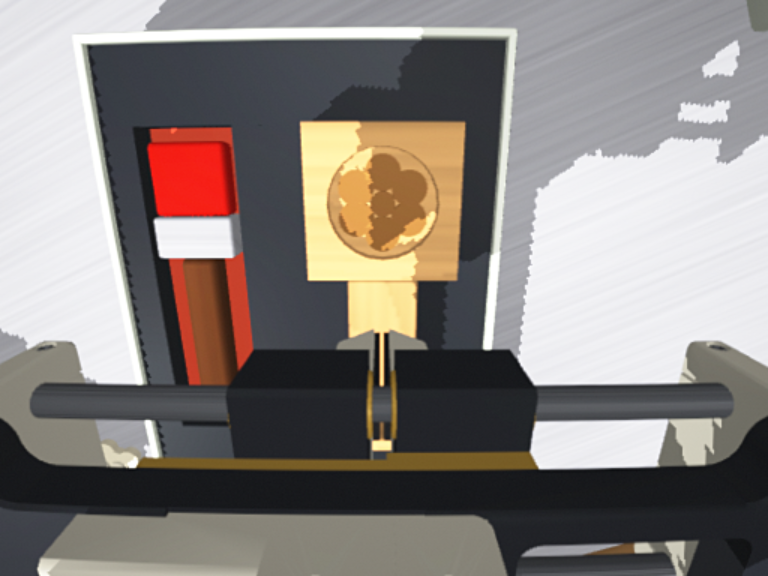

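The picture shows the mould level in its pocket, flower up, with head corners at (301,122) to (460,280) and the shut fingertips at (382,340). Next I'll press the head through the recess.

Emit:
apply_moves --motion "0 2 0.03 0 0 0 0;0 2.7 0.04 0 0 0 0;0 1.5 0 0.5 0 0 0;0 0 0 1.2 0 0 0;0 0 0 1.1 0 0 0;0 0 0 0.4 0 0 0;0 0 0 0.15 0 0 0;0 0 0 0.1 0 0 0;0 0 0 0.1 0 0 0;0 0 0 0.1 0 0 0;0 0 0 0 0 0 0"

```text
time: 22.3
tool_pos: [0.5527, 0.2817, 0.0521]
tool_rot: [-3.142, 0.0, 2.729]
contact_force: [-0.1, 0.2, -0.0]
opening: 0.0004
grip_force: 0.0
```

Emit:
apply_moves --motion "0 0 0 0.1 0 0 0;0 0 0 0.1 0 0 0;0 0 0 0.1 0 0 0;0 0 0 0 0 0 0"

```text
time: 22.8
tool_pos: [0.5524, 0.2814, 0.0492]
tool_rot: [-3.141, -0.0, 2.729]
contact_force: [-3.4, -1.9, 5.0]
opening: 0.0006
grip_force: 2.1
```

Emit:
apply_moves --motion "0 0 0 0.1 0 0 0;0 0 0 0.1 0 0 0;0 0 0 0 0 0 0"

```text
time: 23.18
tool_pos: [0.5521, 0.2808, 0.047]
tool_rot: [-3.14, -0.001, 2.729]
contact_force: [-4.7, -4.6, 6.9]
opening: 0.0003
grip_force: 3.6
```

Emit:
apply_moves --motion "0 0 0 -0.5 0 0 0;0 0 0 -1.5 0 0 0;0 0 0 -2 0 0 0;0 -2 0 -2 0 0 0;0 -4 0 0 0 0 0;0 0 0 0 0 0 0;0 0 0 0 0 0 0"

```text
time: 24.05
tool_pos: [0.6073, 0.2578, 0.1072]
tool_rot: [3.142, -0.0, 2.729]
contact_force: [-0.3, 0.7, 0.7]
opening: 0.0004
grip_force: 0.0
```

```bash
cat > look.py <<'E'
from cell import robot
from push import *
s=robot.observe();print("t",s["time"],s["tool_pos"].round(4),s["contact_force"].round(1))
p=robot.read_camera("wrist");E=extr(p,s);g=p["img"].astype(float)
def pose(v):
    R=Ro.from_euler('zyx',[np.pi-.4128+v[3],v[4],v[5]]).as_matrix();return R,np.array([.5871,.2664,.02])+np.array(v[:3])/1000
x0=np.array([0,0,6,0,0,0.]);pr=np.array([10,10,10,.1,.1,.1])
for w in(7,4): x=efit(p,E,g[...,0]-g[...,2],HE,pose,x0,prior=pr,win=w);x0=x[0]
R,t=pose(x0);print(x0.round(4),x[1:]);
T=Rm.T@(t-np.array([.5871,.2664,.02]))*1000;print("origin vs pocket (mould axes mm)",T.round(2));
for n,q in(("head end",72),("head",36),("grip",-60)):
    for y in(-30,30) if q>0 else (0,): print(n,y,"z above floor",((t+R@[q/1000,y/1000,0])[2]*1000-20).round(2))
to(s,37,60);to(s,-58,65)
E
python3 look.py
```

```text
t 24.05 [0.6073 0.2578 0.1072] [-0.3  0.7  0.7]
[ 5.69500e-01  1.15180e+00  1.08199e+01  2.10000e-03 -9.13000e-02
  1.32900e-01] (np.float64(0.2475437203232383), [0.0, -0.0, 0.0, 0.0, -0.0], 125)
origin vs pocket (mould axes mm) [-0.06 -1.28 10.82]
head end -30 z above floor 13.39
head end 30 z above floor 3.94
head -30 z above floor 14.47
head 30 z above floor 5.02
grip 0 z above floor 12.61
(37, 60) turn [ 0.0001 -0.0002  0.    ] shift cm [ 5.897 -0.022  4.715]
(-58, 65) turn [ 0.0001 -0.0002  0.    ] shift cm [-3.603 -0.022  4.215]
```

The fit after the first press shows the head rolled: its +y side is past the bulge and its -y side still rests on one. I'll press again with the fingers opened to 40 mm, so each finger bears on one rim of the head and pushes it level.

Emit:
apply_moves --motion "43 2 0 0 0 0 0;43 3.5 0 0 0 0 0;43 2.2 0 1 0 0 0;43 0 0 1.5 0 0 0;43 0 0 1.2 0 0 0;43 0 0 0.3 0 0 0;43 0 0 0.2 0 0 0;43 0 0 0.2 0 0 0;43 0 0 0 0 0 0"

```text
time: 25.22
tool_pos: [0.5374, 0.2883, 0.0631]
tool_rot: [3.141, 0.0, 2.729]
contact_force: [0.2, -0.6, 0.1]
opening: 0.0397
grip_force: 0.0
```

Emit:
apply_moves --motion "43 0 0 0.1 0 0 0;43 0 0 0.1 0 0 0;43 0 0 0.1 0 0 0;43 0 0 0.1 0 0 0;43 0 0 0 0 0 0"

```text
time: 25.85
tool_pos: [0.5372, 0.2886, 0.0593]
tool_rot: [3.141, 0.0, 2.729]
contact_force: [-0.6, 0.4, 2.4]
opening: 0.0396
grip_force: 1.3
```

Emit:
apply_moves --motion "43 0 0 0.1 0 0 0;43 0 0 0.1 0 0 0;43 0 0 0.1 0 0 0;43 0 0 0 0 0 0"

```text
time: 26.35
tool_pos: [0.5375, 0.2891, 0.0576]
tool_rot: [3.14, 0.001, 2.729]
contact_force: [-3.4, 0.2, 11.2]
opening: 0.0392
grip_force: 5.7
```

Emit:
apply_moves --motion "43 0 0 0.1 0 0 0;43 0 0 0.1 0 0 0;43 0 0 0 0 0 0"

```text
time: 26.72
tool_pos: [0.5376, 0.2896, 0.0553]
tool_rot: [3.139, 0.001, 2.729]
contact_force: [-2.0, 3.2, 7.8]
opening: 0.0395
grip_force: 3.8
```

Emit:
apply_moves --motion "43 0 0 0.1 0 0 0;43 0 0 0.1 0 0 0;43 0 0 0 0 0 0"

```text
time: 27.1
tool_pos: [0.5376, 0.2889, 0.0524]
tool_rot: [3.14, 0.001, 2.729]
contact_force: [0.4, 1.8, 3.5]
opening: 0.0392
grip_force: 1.6
```

Emit:
apply_moves --motion "43 0 0 0.1 0 0 0;43 0 0 0.1 0 0 0;43 0 0 0.05 0 0 0;43 0 0 0 0 0 0"

```text
time: 27.6
tool_pos: [0.5376, 0.2887, 0.0498]
tool_rot: [3.141, 0.001, 2.729]
contact_force: [0.7, 2.6, 5.7]
opening: 0.0391
grip_force: 2.3
```

Emit:
apply_moves --motion "43 0 0 0.05 0 0 0;43 0 0 0.05 0 0 0;43 0 0 0.05 0 0 0;43 0 0 0 0 0 0"

```text
time: 28.1
tool_pos: [0.5377, 0.2888, 0.0493]
tool_rot: [3.14, 0.001, 2.729]
contact_force: [-1.8, 2.2, 12.1]
opening: 0.0394
grip_force: 5.8
```

Emit:
apply_moves --motion "43 0 0 -1 0 0 0;43 0 0 -2 0 0 0;15 -2 0 -1 0 0 0;15 -5 0 0 0 0 0;15 -3.3 0 0 0 0 0;15 -1 0 1 0 0 0;15 0 0 0.8 0 0 0;15 0 0 0 0 0 0"

```text
time: 29.1
tool_pos: [0.6385, 0.2436, 0.0683]
tool_rot: [-3.139, -0.003, 2.73]
contact_force: [0.0, 0.4, 0.3]
opening: 0.0139
grip_force: 0.0
```

```bash
python3 look.py
```

```text
t 29.1 [0.6385 0.2436 0.0683] [0.  0.4 0.3]
[ 8.8810e-01 -7.8170e-01  7.1207e+00 -1.2000e-03 -6.5400e-02 -5.0600e-02] (np.float64(0.21209943309355217), [-0.02, 0.02, 0.03, 0.0, -0.11], 125)
origin vs pocket (mould axes mm) [-1.13  0.36  7.12]
head end -30 z above floor 0.75
head end 30 z above floor 1.95
head -30 z above floor 3.64
head 30 z above floor 4.84
grip 0 z above floor 11.93
(37, 60) turn [-0.0024 -0.0031  0.0012] shift cm [9.324 0.022 0.832]
(-58, 65) turn [-0.0024 -0.0031  0.0012] shift cm [-0.176  0.022  0.332]
```

Emit:
apply_moves --motion "15 -0.15 0.02 0.4 0 0 0;15 0 0 0.2 0 0 0;15 0 0 0.15 0 0 0;15 0 0 0.1 0 0 0;15 0 0 0.1 0 0 0;15 0 0 0.1 0 0 0;15 0 0 0 0 0 0"

```text
time: 30.02
tool_pos: [0.6422, 0.2427, 0.0596]
tool_rot: [3.142, 0.0, 2.729]
contact_force: [-0.3, -0.2, 0.3]
opening: 0.0136
grip_force: 0.1
```

Emit:
apply_moves --motion "15 0 0 0.1 0 0 0;15 0 0 0.1 0 0 0;15 0 0 0.1 0 0 0;15 0 0 0 0 0 0"

```text
time: 30.52
tool_pos: [0.6427, 0.2427, 0.0574]
tool_rot: [3.141, 0.002, 2.729]
contact_force: [-1.1, -0.8, 5.3]
opening: 0.0137
grip_force: 2.5
```

Emit:
apply_moves --motion "15 0 0 0.1 0 0 0;15 0 0 0.1 0 0 0;15 0 0 0 0 0 0"

```text
time: 30.9
tool_pos: [0.643, 0.2426, 0.0554]
tool_rot: [3.141, 0.002, 2.729]
contact_force: [0.5, -1.4, 4.9]
opening: 0.0132
grip_force: 2.5
```

Emit:
apply_moves --motion "15 0 0 0.1 0 0 0;15 0 0 0.1 0 0 0;15 0 0 0.1 0 0 0;15 0 0 0 0 0 0"

```text
time: 31.4
tool_pos: [0.6434, 0.2424, 0.0524]
tool_rot: [3.14, 0.003, 2.729]
contact_force: [1.8, -2.1, 5.3]
opening: 0.0134
grip_force: 2.4
```

Emit:
apply_moves --motion "15 0 0 0.1 0 0 0;15 0 0 0.1 0 0 0;15 0 0 0.1 0 0 0;15 0 0 0 0 0 0"

```text
time: 31.9
tool_pos: [0.6436, 0.2423, 0.0495]
tool_rot: [3.14, 0.004, 2.729]
contact_force: [2.6, -2.2, 4.8]
opening: 0.0137
grip_force: 2.5
```

Emit:
apply_moves --motion "15 0 0 0.1 0 0 0;15 0 0 0.1 0 0 0;15 0 0 0.05 0 0 0;15 0 0 0 0 0 0"

```text
time: 32.4
tool_pos: [0.6438, 0.2423, 0.0483]
tool_rot: [3.14, 0.004, 2.729]
contact_force: [-0.5, -3.7, 10.6]
opening: 0.0141
grip_force: 5.8
```

Emit:
apply_moves --motion "15 0 0 0.05 0 0 0;15 0 0 0.05 0 0 0;15 0 0 0.05 0 0 0;15 0 0 0 0 0 0"

```text
time: 32.9
tool_pos: [0.6438, 0.2423, 0.0482]
tool_rot: [3.14, 0.005, 2.729]
contact_force: [-3.1, -5.2, 19.9]
opening: 0.014
grip_force: 9.5
```

Emit:
apply_moves --motion "15 0 0 -0.5 0 0 0;15 0 0 -2 0 0 0;15 0 0 -2 0 0 0;15 0 0 -1 0 0 0;15 0 0 0 0 0 0;15 0 0 0 0 0 0"

```text
time: 33.65
tool_pos: [0.6415, 0.2426, 0.0983]
tool_rot: [-3.14, -0.001, 2.729]
contact_force: [-0.3, -0.3, -1.1]
opening: 0.0137
grip_force: 0.0
```

```bash
python3 look.py
```

```text
t 33.65 [0.6415 0.2426 0.0983] [-0.3 -0.3 -1.1]
[ 0.4381 -0.9761  3.0236  0.0054 -0.0082 -0.0426] (np.float64(0.24936710139638169), [-0.02, -0.01, -0.0, 0.03, 0.2], 125)
origin vs pocket (mould axes mm) [-0.79  0.72  3.02]
head end -30 z above floor 0.19
head end 30 z above floor 2.34
head -30 z above floor 1.07
head 30 z above floor 3.22
grip 0 z above floor 4.49
(37, 60) turn [-0.0012 -0.0013  0.0003] shift cm [ 9.636e+00 -5.000e-03  3.832e+00]
(-58, 65) turn [-0.0012 -0.0013  0.0003] shift cm [ 0.136 -0.005  3.332]
```

Emit:
apply_moves --motion "43 2 0 0 0 0 0;43 5 0 0 0 0 0;43 3.2 0 1 0 0 0;43 0.6 0 1.5 0 0 0;43 0 0 1.2 0 0 0;43 0 0 0.5 0 0 0;43 0 0 0.3 0 0 0;43 0 0 0.15 0 0 0;43 0 0 0.1 0 0 0;43 0 0 0 0 0 0"

```text
time: 34.95
tool_pos: [0.5433, 0.286, 0.0522]
tool_rot: [3.141, 0.001, 2.729]
contact_force: [-0.3, 0.2, -0.6]
opening: 0.0397
grip_force: 0.0
```

Emit:
apply_moves --motion "43 0 0 0.1 0 0 0;43 0 0 0.1 0 0 0;43 0 0 0.05 0 0 0;43 0 0 0.05 0 0 0;43 0 0 0 0 0 0"

```text
time: 35.58
tool_pos: [0.5432, 0.286, 0.0489]
tool_rot: [-3.141, 0.0, 2.729]
contact_force: [0.8, -0.5, 0.2]
opening: 0.0394
grip_force: 0.0
```

Emit:
apply_moves --motion "43 0 0 0.05 0 0 0;43 0 0 0.05 0 0 0;43 0 0 0.05 0 0 0;43 0 0 0.05 0 0 0;43 0 0 0 0 0 0"

```text
time: 36.2
tool_pos: [0.5433, 0.286, 0.0482]
tool_rot: [3.141, 0.001, 2.729]
contact_force: [-2.3, -0.5, 8.7]
opening: 0.0393
grip_force: 4.4
```

Emit:
apply_moves --motion "43 0 0 0.05 0 0 0;43 0 0 0.05 0 0 0;43 0 0 0.05 0 0 0;43 0 0 0 0 0 0"

```text
time: 36.7
tool_pos: [0.5434, 0.2861, 0.048]
tool_rot: [3.141, 0.001, 2.729]
contact_force: [-6.2, -2.5, 17.0]
opening: 0.0393
grip_force: 8.8
```

The head meets a hard stop at z = 48.0 mm, exactly the "home" height. I'll check the handle again, since pressing the head could have lifted it.

Emit:
apply_moves --motion "43 0 0 -1 0 0 0;43 0 0 -2 0 0 0;15 -3 0 0 0 0 0;15 -5 0 0 0 0 0;15 -2.6 0 0 0 0 0;15 0 0 1.5 0 0 0;15 0 0 1 0 0 0;15 0 0 0.4 0 0 0;15 0 0 0 0 0 0"

```text
time: 37.83
tool_pos: [0.6387, 0.2438, 0.0482]
tool_rot: [-3.14, -0.0, 2.73]
contact_force: [-6.2, -4.5, 14.0]
opening: 0.0141
grip_force: 7.0
```

Emit:
apply_moves --motion "15 0 0 -0.5 0 0 0;15 0 0 -2 0 0 0;15 0 0 -3 0 0 0;15 -1 0 -4 0 0 0;15 -1 0 -3 0 0 0;15 0 0 0 0 0 0;15 0 0 0 0 0 0"

```text
time: 38.7
tool_pos: [0.6573, 0.236, 0.1697]
tool_rot: [-3.14, -0.002, 2.73]
contact_force: [0.6, 0.2, -0.9]
opening: 0.0139
grip_force: 0.0
```

```bash
python3 look.py
python3 - <<'E'
from cell import robot
from h import *
for n in("scene","top"):
    p=robot.read_camera(n)
    for t in("mould","green_mould","brush","stamp_a"): print(n,t,[(np.round(d["centre"],3).tolist(),round(d["score"],2)) for d in robot.search_frame(t,p)][:3])
E
```

```text
t 38.7 [0.6573 0.236  0.1697] [ 0.6  0.2 -0.9]
[ 1.0372e+00 -2.5420e-01  5.2367e+00 -1.5000e-03 -8.7000e-03 -1.0000e-04] (np.float64(0.12681055693833268), [-0.11, 0.03, 0.01, -0.0, -0.09], 125)
origin vs pocket (mould axes mm) [-1.05 -0.18  5.24]
head end -30 z above floor 4.76
head end 30 z above floor 4.56
head -30 z above floor 5.05
head 30 z above floor 4.85
grip 0 z above floor 5.72
(37, 60) turn [-0.0016 -0.0023  0.0009] shift cm [11.348 -0.028 10.973]
(-58, 65) turn [-0.0016 -0.0023  0.0009] shift cm [ 1.848 -0.028 10.473]
scene mould [([0.275, 0.188, 0.028], 0.9), ([0.583, 0.252, 0.05], 0.73), ([0.323, -0.184, 0.032], 0.66)]
scene green_mould [([0.589, -0.157, 0.112], 0.91)]
scene brush [([0.547, 0.171, 0.032], 0.68), ([0.615, 0.2, 0.034], 0.29)]
scene stamp_a [([0.664, 0.008, 0.007], 0.84), ([0.455, 0.008, 0.01], 0.63)]
top mould [([0.273, 0.178, 0.029], 0.88), ([0.578, 0.259, 0.051], 0.84), ([0.31, -0.181, 0.024], 0.56)]
top green_mould [([0.577, -0.146, 0.105], 0.86)]
top brush [([0.609, -0.231, 0.113], 0.72), ([0.538, 0.175, 0.035], 0.63)]
top stamp_a [([0.661, 0.011, 0.007], 0.91), ([0.452, 0.015, 0.004], 0.58), ([0.587, 0.19, 0.035], 0.18)]
```

```bash
python3 -c "
from cell import robot
print(robot.hand_in())"
```

```text
the job is handed in; nothing more can be done
None
```

The wooden mould is in its pocket, flower side up, and the job is handed in at about 39 s. Head and handle each met a hard stop at tool height 48 mm, the home height; the wrist-camera fit read about 5 mm high but level, a bias like one seen earlier. I saw no movement of the green mould, brush or stamps, and the gripper is clear.

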